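# Release the eccentric lock and seat a steel block in the fixture

## Task

Seat the steel block in the small clamping fixture ready for filing: first turn the cam by its upright handle to its low point, where the lever meets its stop pin and points towards the end stop, and only then push the slide forward by its thumb plate until the slide has driven the block fully home against the end stop. Leave the cam at its low point and the slide up against the block. Just push: do not touch or lift the block itself, and leave the tin, the loupe and the little tray where they are.

Things in the scene. Friction and masses are not known exactly. Their poses are not given: they have to be found in the camera images.
- fixture: Clamping fixture fixed on the bench: aluminium plate 220x120x12 mm. Origin on the bench top; own +x is forward (the slide's travel, towards the end stop), z up, cam on the +y side. Plate spans own x -110..110, y -43..77 mm; the slide runs on y = 0 between low rails. Cam pivot at own x 18, y 47. Stop pin for the lever, 6 mm thick, top 54 mm above the bench, at own x 48, y 56.
- cam (a joint): Cam lever angle, rad, from the fixture's +x, growing clockwise from above, 0 to 2.8. 0 = low point: lever against its stop pin, pointing along +x to the end-stop end. Starts at 1.6 to 2.6 (lever over the slide), where the brass eccentric disc under it (36 mm across, 8 mm off-centre) blocks the slide's side nose after 8 to 18 mm. Turn anticlockwise to 0: about 8 N at the handle; stays where left.
- cam_pivot (a point): Point on the cam's vertical turning axis, 56 mm above the bench, at the top of the hub.
- cam_grip (a point): Point on the axis of the upright black handle at the lever's free end, 45 mm from the pivot axis, 90 mm above the bench. The handle is a round post 12 mm thick that stands from 53 to 100 mm above the bench, on a flat steel lever 12 mm wide (47 to 53 mm above the bench). Push it from the side.
- slide (a joint): Travel of the dark steel slide in m, 0 = fully back, grows forward along the fixture's own +x; starts between 0 and 0.006. With the block home against the end stop and the slide against it, it reads 0.050. It moves against about 2 N of friction and stays where it is left.
- thumb_plate (a point): Middle of the slide's upright thumb plate's rear face (the face to push on; it looks to the fixture's own -x), 70 mm above the bench. Plate 36 mm wide, 8 mm thick, top 85 mm above the bench; it stands on the rear end of the slide body, whose top is 34 mm above the bench. The slide's front face is 70 mm ahead of this point.
- block: Loose dark steel block, 38 (along the travel) x 44 x 22 mm, lying between the rails on the base plate ahead of the slide. Origin at the centre of its underside, 12 mm above the bench. Home against the end stop its centre is at the fixture's own x = 66 mm.
- tin: Low round gold-coloured tin, 67 mm across, 20 mm high, loose on the bench behind the slide's rear end; origin at the centre of its underside. Leave alone.
- magnifier: Small loupe, 25 x 50 x 21 mm, loose on the bench beside the fixture, on its cam side; origin at its underside. Leave alone.
- tray: Little blue tray, 36 x 52 x 12 mm, loose on the bench beside the fixture, opposite the cam; origin at the centre of its underside. Leave alone.
- end_stop (a point): Middle of the face of the end stop, a steel bar 18 x 62 mm across the fixture's front end, its top 40 mm above the bench; the face is at the fixture's own x = 85 mm, this point 26 mm above the bench. Behind the fixture the bench motor's fixed flexible shaft hangs, from world x 0.55, y -0.07 (90 mm high) up to the motor at x 0.61 to 0.67, y -0.24 to -0.18, 270 mm high.
Not all that is in view belongs to the job. Of the things like the block, leave any that is orange or yellow; of the rest the larger one is meant.

How it is judged:
On the way, in this order (a step that is already met when the one before it is completed fails the run):
1. the cam is turned to its low point (within 0.35 rad) while the slide is still back (under 14 mm) (value of joint cam below 0.35 rad and value of joint slide below 0.014 m), for 0.2 s.
2. the slide has pushed the block home against the end stop (value of joint slide above 0.0475 m and x of block in the frame of fixture above 0.0635 m), for 0.2 s.
At the end, for the whole second after the job is handed in: The cam is at its low point (within 0.35 rad), the block lies flat and square on the base plate within 2.5 mm of the end stop, the slide is within 2.5 mm of its home position against the block (joint above 0.0475), and all is at rest (all of step 2 and value of joint cam below 0.35 rad and z of block in the frame of fixture below 0.015 m and angle between the x axis of block and the x axis of fixture, either way round below 0.1 rad and velocity of joint slide below 0.005 m/s and linear speed of block below 0.01 m/s); the robot touches nothing.
It fails at once if the slide is pushed while the cam is not at its low point (value of joint cam above 0.35 rad and (contact force between any of the fingers, the arm and slide above 3 N or value of joint slide above 0.024 m)).
It fails at once if the block is touched by the robot (contact force between any of the fingers, the arm and block above 1 N).
It fails at once if the block is lifted out of the rails (z of block in the frame of fixture above 0.02 m).
It fails at once if the tin, the loupe or the tray is moved by more than 20 mm or lifted (distance of any of tin, magnifier, tray from where it was at the start of the episode above 0.02 m).
It also fails if it takes over 58 s, if anything falls off the work surface, if the arm or the gripper's body presses on something with over 40 N, if the wrist force passes 120 N, or if a joint passes its speed limit or range.

## Robot

A 6-joint arm with a two-finger parallel gripper is mounted at the origin on a cart in front of the work surface, level with it; the furniture and walls round the work are solid. World frame = base frame: x ahead of the robot, y to its left, z up, the work surface at z = 0. Lengths are in m, angles in rad, forces in N, time in s.
With the tool pointing down it reaches from about 0.4 to 0.925 m from the base axis. Payload 12.5 kg.
Tool frame: the origin (TCP) lies at the very end of the fingers, on their centre line; the grasp point (between the pads) lies 19 mm behind it; z points along the fingers, y is the direction in which the jaws open and shut (so a half turn about z gives the same grasp; the last joint's range is limited). The gripper opens to 95 mm and grips with 3 to 60 N. Pads are 20 mm wide; open, the fingers measure 119 mm over their backs; the gripper's body (75 mm by 180 mm) begins 59 mm behind the grasp point.
Start: joints at [-1.243, 0.491, 1.559, -0, 1.092, -0.106], TCP at [0.263, -0.567, 0.215] pointing down, gripper open.
Joint ranges: [-3.1, 3.1], [-0.84, 2.19], [0.05, 2.79], [-1.13, 4.28], [0.06, 2.93], [-2.69, 2.69]. Speed limits (rad/s): [2.22, 2.22, 2.79, 3.14, 3.14, 3.14].

## Interface

Orientations are given as a unit quaternion [w, x, y, z].
In Python, from station import sensors, imaging, robot, cut_out, pinpoint gives the robot as it stands. The module is installed in compiled form; this text tells all that it offers.
- The arm moves only by the tool carry_out, never from a script. Its argument "deltas" is a list of rows, each a list of 3 entries, a list of its own where there are three numbers: the finger opening in mm, from 0 to 95.1, then the shift along the tool's x, y, z in units of 30 mm (1.0 is 30 mm), then the turn about the tool's z in units of 5 degrees (1.0 is 5 degrees). A call has 1 to 12 rows; each row shifts and turns the commanded pose from where the row before left it, along the tool's axes as they then stand; what a row does not reach is not made up. A row lasts 1/8 s, in which the tool goes at most 62.5 mm and 10.7 degrees, less where a joint would pass 70% of its speed; a pose out of reach is approached as far as the arm can. A call is refused whole if a number of a shift passes 1 or a number of a turn 1, either way. A call with a gripper value outside its range is refused whole. The fingers move at their own pace and stop on an object; "newtons" is the grip in N (left out, the last holds). Time passes only in rows, so rows that do not move let the fingers close. It gives the time, the measured TCP pose, the force and the opening at its end, in the units of the state.
- sensors.state(): the state, without advancing time (a new reading comes with each control period).
- imaging.get_image(name): name is "scene" or "top"; returns the picture (420x560x3 uint8, blue, green, red); there is no depth.
- imaging.camera_params(name): a dict with "fx", "fy", "cx", "cy" (pixels), "extrinsics" (4x4, takes a point from camera to world coordinates). Camera axes: x right, y up, looking along -z (the intrinsics and any distortion apply to the point x, -y, -z); pixel columns grow to the right and rows downward; lengths in m; the calibration is good to about 2 mm. A picture is of the moment at which its call begins. camera_params takes no time and is no camera call.
- robot.sign_off(): hands the job in, once; it reports no verdict.
Trained networks look in the newest picture that a camera, given by its name, has taken for a name from the list of things; names that differ only in an ending like _2 or _b are one class to them, and where a whole thing is asked for, a point or a joint stands for the part that bears it (a point fixed in the world has none). Each returns a list of dicts, best first, with "conf" (0 to 1); they miss things now and then, are a little off and sometimes report something else, mostly with a low value. They report only what shows in the picture. A call takes as long as a camera call. They do not tell look-alikes from the thing itself.
- cut_out(name, camera): "pixels" (420x560 bool, what is visible of it) and "extent" ([left, top, width, height] in pixels, round what is visible of it).
- pinpoint(name, camera): "position" ([column, row] in pixels: a listed point, or the origin of a listed thing).
The state is a dict: "time_s": time; "qpos": joint angles; "joint_velocities": joint speeds; "effort": joint torques, N m; "tool_pos": TCP position; "ee_rot": TCP orientation; "contact_force": force on the tool from outside, world axes, zero at the start; "torque": the same for the moment, N m; "finger_gap": finger opening in m.
Only numpy, scipy, OpenCV 4.12 (cv2) and the standard library are available. Lean on these libraries where they do the work, as an engineer would, in place of code of your own. Each camera call takes 0.05 s, during which the arm holds its last target. There are 200 camera calls.

## Working session

There is one attempt and no reset: what is moved stays moved. The work goes in short steps, Python scripts to look and compute and a tool call to move; the robot and the scene stay as the last step left them, time stands still between calls to the robot, and variables do not carry over. Pictures are saved under pics/ and viewed, on a budget of 10 in all, crops included, one or two more only if the job needs it, and the job is handed in when it is done.

Besides the shell and the picture viewer there is one more tool, called after "Request:" by a JSON object that holds its "op" and its "data", one argument or row to a line. carry_out: Moves the arm, as the interface text tells. Its arguments: {"type":"object","properties":{"deltas":{"type":"array","items":{"type":"array"}},"newtons":{"type":"number"}},"required":["deltas"]}

```bash
mkdir -p pics; cat > h.py <<'E'
import numpy as np, cv2
from station import sensors, imaging, robot, cut_out, pinpoint
P={c:imaging.camera_params(c) for c in("scene","top")}
def ray(c,uv):
    p=P[c];E=np.array(p["extrinsics"]);d=np.array([(uv[0]-p["cx"])/p["fx"],-(uv[1]-p["cy"])/p["fy"],-1.])
    return E[:3,3],E[:3,:3]@d
def atz(c,uv,z):
    o,d=ray(c,uv);return o+d*(z-o[2])/d[2]
def proj(c,X):
    p=P[c];E=np.array(p["extrinsics"]);q=E[:3,:3].T@(np.array(X)-E[:3,3])
    return np.array([p["cx"]-p["fx"]*q[0]/q[2],p["cy"]+p["fy"]*q[1]/q[2]])
def tri(a,b):
    (o1,d1),(o2,d2)=ray("scene",a),ray("top",b)
    A=np.stack([d1,-d2],1);s=np.linalg.lstsq(A,o2-o1,rcond=None)[0]
    x,y=o1+d1*s[0],o2+d2*s[1];return (x+y)/2,np.linalg.norm(x-y)
E
python3 - <<'E'
from h import *
np.set_printoptions(precision=4,suppress=True)
for c in P:
    print(c,{k:v for k,v in P[c].items() if k!="extrinsics"},np.array(P[c]["extrinsics"]).tolist())
    cv2.imwrite(f"pics/{c}0.png",imaging.get_image(c))
for n in["fixture","cam_pivot","cam_grip","thumb_plate","end_stop","block","tin","magnifier","tray"]:
    r={c:pinpoint(n,c) for c in P}
    for c in P: print(n,c,[(np.round(x["position"],1).tolist(),round(x["conf"],2)) for x in r[c][:3]])
    if r["scene"] and r["top"]: print("   ",tri(r["scene"][0]["position"],r["top"][0]["position"]))
print(sensors.state())
E
```

```text
scene {'fx': 508.9767843182135, 'fy': 508.9767843182135, 'cx': 281.52817917087543, 'cy': 213.7641368850686} [[0.54689103035395, 0.4683359485050928, -0.6939536297593881, -0.17622852842696915], [-0.8371933433719341, 0.30178715105842124, -0.4561050550802571, -0.6186582564241461], [-0.004184104697243626, 0.8304131229658384, 0.5571324245401679, 0.6104526431813859], [0.0, 0.0, 0.0, 1.0]]
top {'fx': 385.15331207136654, 'fy': 385.15331207136654, 'cx': 280.47985485873227, 'cy': 211.99039531787912} [[-0.001267536071824065, 0.9961370481724133, -0.08780304442704555, 0.4123126583760367], [-0.9999327817125145, -0.00025062590708572807, 0.011591774813523721, -0.19189785219313346], [0.01152499062816843, 0.08781183544947573, 0.9960704072233121, 0.9384192111810817], [0.0, 0.0, 0.0, 1.0]]
fixture scene [([308.6, 267.8], 0.87)]
fixture top [([310.5, 204.7], 0.74), ([306.1, 229.5], 0.59)]
    (array([ 0.5026, -0.2608, -0.0251]), np.float64(0.043915682478281697))
cam_pivot scene [([330.1, 233.8], 0.57)]
cam_pivot top [([311.9, 205.1], 0.52)]
    (array([ 0.5066, -0.2756,  0.056 ]), np.float64(0.00218897772
[... 965 characters left out ...]
    (array([ 0.5789, -0.3291,  0.0069]), np.float64(0.006963478585669514))
tray scene [([288.0, 303.1], 0.8)]
tray top [([310.7, 267.9], 0.87)]
    (array([ 0.3601, -0.2768,  0.0002]), np.float64(0.002714988704200542))
{'time_s': 1.0, 'qpos': array([-1.2426,  0.4909,  1.5589,  0.    ,  1.0917, -0.1056]), 'joint_velocities': array([-0.0018,  0.0006,  0.0004, -0.0017,  0.0004, -0.001 ]), 'effort': array([ -0.    , -61.2491, -25.8427,   0.0693,   0.0444,  -0.    ]), 'tool_pos': array([ 0.2627, -0.5671,  0.2147]), 'ee_rot': array([0.0001, 0.9766, 0.2152, 0.    ]), 'contact_force': array([-0.2312, -0.1158, -0.257 ]), 'torque': array([-0.0173, -0.0301,  0.0195]), 'finger_gap': 0.09506498415922485}
```

View pics/top0.png

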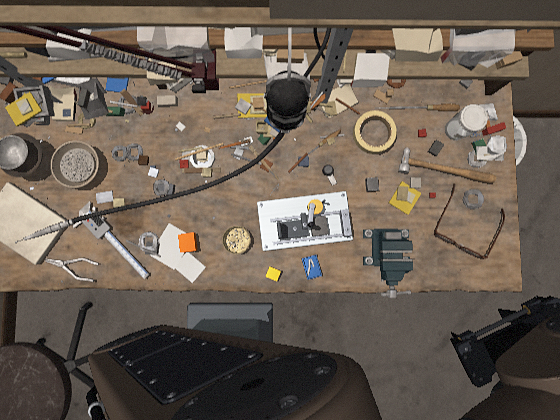

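View pics/scene0.png

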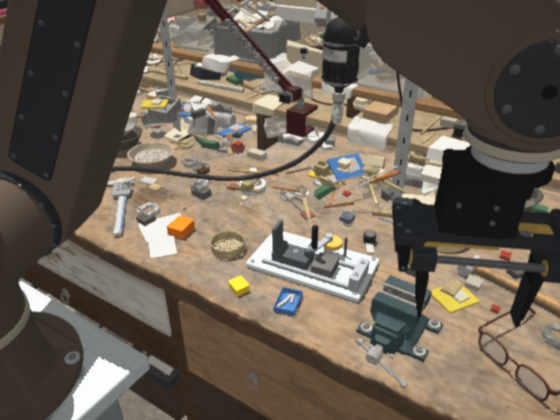

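The top view shows the fixture at about (305,220) with its +x to the right (world -y). The tin is at (237,240), the tray at (312,267), the dark loupe at (328,172) and a vise at (390,255). I'll zoom in to fit the pose.

```bash
python3 - <<'E'
import cv2,numpy as np
a=cv2.imread("pics/top0.png")[160:290,225:420]; b=cv2.imread("pics/scene0.png")[210:320,205:400]
a=cv2.resize(a,None,fx=4,fy=4,interpolation=cv2.INTER_CUBIC)
b=cv2.resize(b,None,fx=4,fy=4,interpolation=cv2.INTER_CUBIC)
cv2.imwrite("pics/za.png",a);cv2.imwrite("pics/zb.png",b)
E
```

```text
(no output)
```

View pics/za.png

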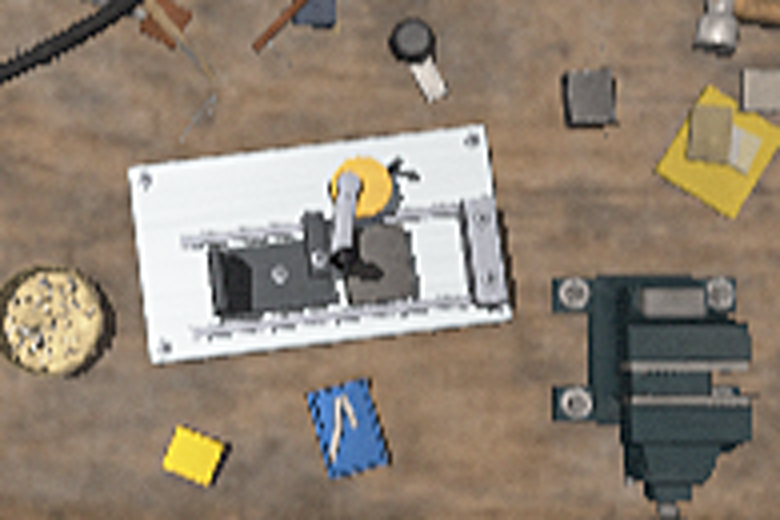

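View pics/zb.png

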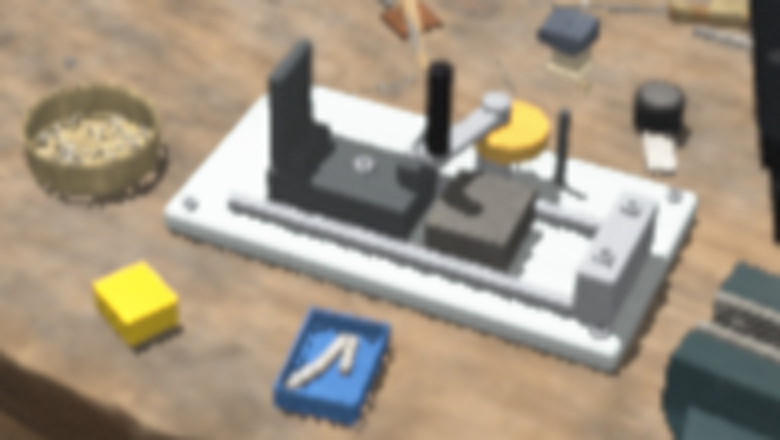

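The crops show the lever pointing across the slide. Plate corners in the top crop are about (130,170), (485,126), (512,318) and (152,363). I'll fit the pose from those.

```bash
cat >> h.py <<'E'
def W(p,q):
    x,y,t=p;c,s=np.cos(t),np.sin(t);return np.array([x+c*q[0]-s*q[1],y+s*q[0]+c*q[1],q[2]])
def F(p,X):
    x,y,t=p;c,s=np.cos(t),np.sin(t);d=np.array(X[:2])-[x,y];return np.array([c*d[0]+s*d[1],-s*d[0]+c*d[1],X[2]])
E
python3 - <<'E'
from h import *
from scipy.optimize import least_squares
np.set_printoptions(precision=4,suppress=True)
T=lambda u,v:(u/4+225-.4,v/4+160-.4); S=lambda u,v:(u/4+205-.4,v/4+210-.4)
ob=[("top",T(130,170),(-.11,.077,.012)),("top",T(485,126),(.11,.077,.012)),("top",T(512,318),(.11,-.043,.012)),("top",T(152,363),(-.11,-.043,.012)),
("scene",S(696,195),(.11,.077,.012)),("scene",S(612,355),(.11,-.043,.012)),("scene",S(168,212),(-.11,-.043,.012)),
("scene",(330.1,233.8),(.018,.047,.056)),("top",(311.9,205.1),(.018,.047,.056))]
f=lambda p:np.concatenate([proj(c,W(p,q))-u for c,u,q in ob])
r=least_squares(f,[.47,-.27,-1.57],loss="soft_l1");p=r.x;print(p,f(p).reshape(-1,2))
np.save("p.npy",p)
X,_=tri((312,230),(310.4,226.2));print("grip fix",F(p,X))
d=F(p,X)[:2]-[.018,.047];print("len,ang",np.hypot(*d),-np.arctan2(d[1],d[0]))
X,_=tri((273.6,228.6),(275.7,227.7));print("thumb fix",F(p,X))
for n,c,u in(("tb","scene",(273.6,228.6)),("tb","top",(275.7,227.7))):print(F(p,atz(c,u,.07)))
for n,z,u in(("tin",.0,(237,239.9)),("loupe",.0,(328,172)),("tray",0,(310.7,267.9))):
  X=atz("top",u,z);print(n,X,F(p,X))
for n in((.018,.047,.056),(-.085,0,.07),(.085,0,.03)):print(W(p,n))
for u,z in (((363,229),.05),((393,290),0.05)):print("vise",F(p,atz("top",u,z)))
E
```

```text
[ 0.4561 -0.2632 -1.4524] [[-0.5349 -0.6409]
 [ 0.6675 -0.2561]
 [ 0.609   0.8694]
 [-0.314   0.61  ]
 [ 1.1469 -0.7579]
 [ 0.8241 -0.7288]
 [-1.1913 -1.2429]
 [-1.0774  0.5126]
 [ 0.3779  0.4901]]
grip fix [ 0.004  -0.0012  0.0925]
len,ang 0.050244607779508975 1.8535866958972598
thumb fix [-0.0733  0.0051  0.0673]
[-0.073   0.0009  0.07  ]
[-0.0718  0.0057  0.07  ]
tin [ 0.427  -0.0972  0.    ] [-0.1683 -0.0092  0.    ]
loupe [ 0.5943 -0.3204  0.    ] [0.0732 0.1304 0.    ]
tray [ 0.3593 -0.2757  0.    ] [ 0.001  -0.0976  0.    ]
[ 0.5049 -0.2755  0.056 ]
[ 0.4461 -0.1788  0.07  ]
[ 0.4661 -0.3476  0.03  ]
vise [ 0.1283 -0.0203  0.05  ]
vise [ 0.1773 -0.1664  0.05  ]
```

Request:
{"op": "carry_out", "data": {
  "deltas": [
    [0,[0.89,-0.59,0],0],
    [0,[0.89,-0.59,0],0],
    [0,[0.89,-0.59,0],0],
    [0,[0.89,-0.59,0],0],
    [0,[0.89,-0.59,0],0],
    [0,[0.89,-0.59,0],0],
    [0,[0.89,-0.59,0],0],
    [0,[0.89,-0.59,0],0],
    [0,[0.89,-0.59,0],0],
    [0,[0.89,-0.59,0],0],
    [0,[0.89,-0.59,0],0],
    [0,[0.89,-0.59,0],0]
  ],
  "newtons": 20
}}

```text
time_s: 2.5
tool_pos: [0.4647, -0.2388, 0.2148]
ee_rot: [0.0, 0.977, 0.215, 0.0]
contact_force: [0.8, -0.2, -0.8]
finger_gap: 0.0003
```

Request:
{"op": "carry_out", "data": {
  "deltas": [
    [0,[0,0,0.5],1],
    [0,[0,0,0.5],1],
    [0,[0,0,0.5],1],
    [0,[0,0,0.5],1],
    [0,[0,0,0],1],
    [0,[0,0,0],1],
    [0,[0,0,0],0.8],
    [0,[0,0,0],0],
    [0,[0,0,0],0]
  ]
}}

```text
time_s: 3.62
tool_pos: [0.4642, -0.2397, 0.1547]
ee_rot: [0.0, 0.997, -0.079, 0.0]
contact_force: [0.2, 0.1, 0.2]
finger_gap: 0.0004
```

Request:
{"op": "carry_out", "data": {
  "deltas": [
    [0,[0,0,0.75],0],
    [0,[0,0,0.75],0],
    [0,[0,0,0.75],0],
    [0,[0,0,0.75],0],
    [0,[0,0,0],0],
    [0,[0,0,0],0]
  ]
}}

```text
time_s: 4.38
tool_pos: [0.4644, -0.2399, 0.0653]
ee_rot: [0.0, 0.997, -0.079, 0.0]
contact_force: [0.2, 0.4, -0.3]
finger_gap: 0.0008
```

```bash
python3 - <<'E'
from h import *
p=np.load("p.npy");s=sensors.state();print(s["tool_pos"],F(p,s["tool_pos"]),s["contact_force"])
i=imaging.get_image("scene")
for u in pinpoint("cam_grip","scene"):print(u,F(p,atz("scene",u["position"],.09)))
j=imaging.get_image("top")
for u in pinpoint("cam_grip","top"):print(u,F(p,atz("top",u["position"],.09)))
cv2.imwrite("pics/s1.png",cv2.resize(i[190:310,215:395],None,fx=4,fy=4,interpolation=cv2.INTER_CUBIC))
E
```

```text
[ 0.46444741 -0.23989491  0.06527816] [-0.02214093  0.0110439   0.06527816] [ 0.19562472  0.4037819  -0.29797083]
{'position': [353.5, 270.7], 'conf': 0.67} [ 0.10477245 -0.07011927  0.09      ]
{'position': [314.9, 233.1], 'conf': 0.66} [ 0.01061011 -0.00440445  0.09      ]
```

View pics/s1.png

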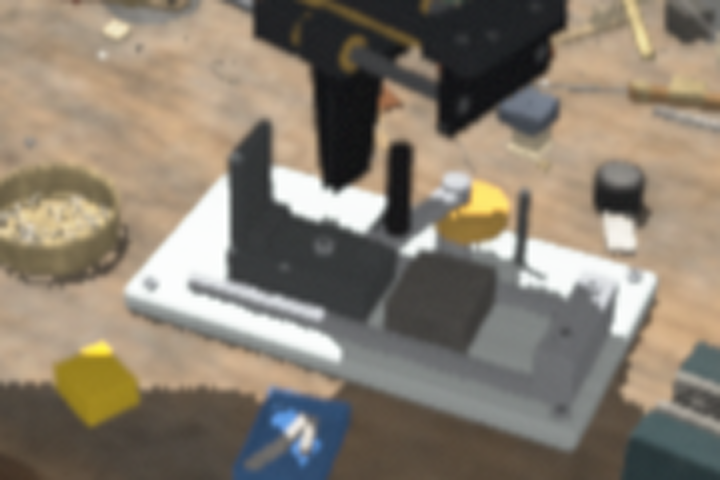

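The closed finger hangs at about (345,185) in the crop. It sits between the thumb plate and the handle at (400,190), as planned, so I'll start the arc.

Request:
{"op": "carry_out", "data": {
  "deltas": [
    [0,[0,0.2,0],0],
    [0,[0,0.2,0],0],
    [0,[-0.05,0.13,0],-1],
    [0,[-0.05,0.13,0],-1],
    [0,[-0.05,0.13,0],-1],
    [0,[-0.05,0.13,0],-1],
    [0,[-0.05,0.13,0],-1],
    [0,[-0.05,0.13,0],-1],
    [0,[-0.05,0.13,0],-1]
  ]
}}

```text
time_s: 5.7
tool_pos: [0.4543, -0.2787, 0.0645]
ee_rot: [-0.001, 0.974, 0.225, -0.0]
contact_force: [2.0, 7.9, 2.2]
finger_gap: 0.0004
```

```bash
python3 - <<'E'
from h import *
p=np.load("p.npy");s=sensors.state();print(F(p,s["tool_pos"]),s["contact_force"])
q=s["ee_rot"];psi=2*np.arctan2(q[2],q[1]);a=psi-np.pi/2-p[2];t=np.array([np.cos(a),np.sin(a)])
print("theta by tool",np.pi/2-a);print("pivot-rel radial,tang",(F(p,s["tool_pos"])[:2]-[.018,.047])@np.array([[t[1],t[0]],[-t[0],t[1]]]))
E
```

```text
[ 0.01516202 -0.00360052  0.06447559] [2.00027677 7.90829416 2.16219504]
theta by tool 1.2353307143097143
pivot-rel radial,tang [ 0.04684561 -0.01933792]
```

Request:
{"op": "carry_out", "data": {
  "deltas": [
    [0,[-0.04,0.13,0],-1],
    [0,[-0.04,0.13,0],-1],
    [0,[-0.04,0.13,0],-1],
    [0,[-0.04,0.13,0],-1],
    [0,[-0.04,0.13,0],-1],
    [0,[-0.04,0.13,0],-1],
    [0,[-0.04,0.13,0],-1],
    [0,[-0.04,0.13,0],-1],
    [0,[-0.04,0.13,0],-1],
    [0,[-0.04,0.13,0],-1],
    [0,[-0.04,0.13,0],-1],
    [0,[-0.04,0.13,0],-1]
  ]
}}

```text
time_s: 7.2
tool_pos: [0.4808, -0.3182, 0.0646]
ee_rot: [-0.001, 0.731, 0.682, -0.001]
contact_force: [-11.0, -6.2, 2.8]
finger_gap: 0.0002
```

```bash
cat > st.py <<'E'
from h import *
p=np.load("p.npy");s=sensors.state();print(F(p,s["tool_pos"]),s["contact_force"])
q=s["ee_rot"];psi=2*np.arctan2(q[2],q[1]);a=psi-np.pi/2-p[2];t=np.array([np.cos(a),np.sin(a)])
print("theta by tool",np.pi/2-a);print("pivot-rel radial,tang",(F(p,s["tool_pos"])[:2]-[.018,.047])@np.array([[t[1],t[0]],[-t[0],t[1]]]))
E
python3 st.py
```

```text
[0.05752321 0.01808136 0.06459902] [-10.96478491  -6.15522274   2.79338821]
theta by tool 0.18819562413614466
pivot-rel radial,tang [ 0.04423565 -0.02101377]
```

Request:
{"op": "carry_out", "data": {
  "deltas": [
    [0,[-0.04,0.13,0],-1],
    [0,[-0.04,0.13,0],-1],
    [0,[0,0.1,0],0],
    [0,[0,0.05,0],0],
    [0,[0,0,0],0]
  ]
}}

```text
time_s: 7.82
tool_pos: [0.4936, -0.3206, 0.0647]
ee_rot: [-0.0, 0.67, 0.742, -0.001]
contact_force: [-7.0, -5.9, 1.5]
finger_gap: 0.0004
```

```bash
python3 st.py; python3 - <<'E'
from h import *
p=np.load("p.npy")
i=imaging.get_image("scene")
for u in pinpoint("cam_grip","scene"):print(u,F(p,atz("scene",u["position"],.09)))
cv2.imwrite("pics/s2.png",cv2.resize(i[190:310,215:395],None,fx=4,fy=4,interpolation=cv2.INTER_CUBIC))
E
```

```text
[0.06146889 0.03048127 0.06470058] [-7.00263904 -5.93755829  1.50511995]
theta by tool 0.016555692566539104
pivot-rel radial,tang [ 0.0437364  -0.01579684]
{'position': [323.1, 272.6], 'conf': 0.66} [ 0.06363618 -0.0953529   0.09      ]
```

View pics/s2.png

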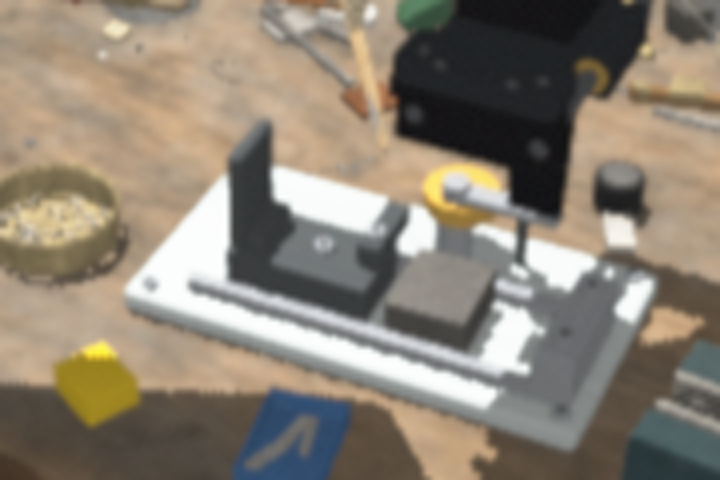

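The lever now runs from about (455,185) to (555,215), near the pin at (520,240). I'll press slightly further to feel the stop.

Request:
{"op": "carry_out", "data": {
  "deltas": [
    [0,[0,0.08,0],0],
    [0,[0,0.08,0],0],
    [0,[0,0,0],0]
  ]
}}

```text
time_s: 8.3
tool_pos: [0.495, -0.3205, 0.0646]
ee_rot: [-0.003, 0.67, 0.742, -0.002]
contact_force: [-30.2, -13.9, 9.5]
finger_gap: 0.0008
```

```bash
python3 st.py
```

```text
[0.0614832  0.03190272 0.06459183] [-30.22151595 -13.9013005    9.54204093]
theta by tool 0.016243147896139787
pivot-rel radial,tang [ 0.04372268 -0.01438902]
```

The force rose to 30 N with almost no motion, so the lever is at its stop. I'll back off and lift.

Request:
{"op": "carry_out", "data": {
  "deltas": [
    [0,[0,-0.4,0],0],
    [0,[0,-0.4,0],0],
    [0,[0,0,0],0],
    [0,[0,0,-0.7],0],
    [0,[0,0,-0.8],0],
    [0,[0,0,-0.8],0],
    [0,[0,0,-0.8],0],
    [0,[0,0,0],0],
    [0,[0,0,0],0]
  ]
}}

```text
time_s: 9.43
tool_pos: [0.4754, -0.3209, 0.1569]
ee_rot: [-0.0, 0.67, 0.742, -0.0]
contact_force: [0.9, -0.5, -0.1]
finger_gap: 0.0004
```

```bash
python3 st.py; python3 - <<'E'
from h import *
p=np.load("p.npy")
i=imaging.get_image("scene")
for u in pinpoint("cam_grip","scene"):print(u,F(p,atz("scene",u["position"],.09)))
for u in pinpoint("thumb_plate","scene"):print(u,F(p,atz("scene",u["position"],.07)))
s=sensors.state();a=W(p,(-.11,0,.07));print("delta to fix(-.11,0)",a-s["tool_pos"],s["ee_rot"])
cv2.imwrite("pics/s3.png",cv2.resize(i[190:310,215:395],None,fx=4,fy=4,interpolation=cv2.INTER_CUBIC))
E
```

```text
[0.05961596 0.01239248 0.15688536] [ 0.8711732  -0.45028244 -0.14396379]
theta by tool 0.01597309026008209
pivot-rel radial,tang [ 0.04216341 -0.0339384 ]
{'position': [352.4, 227.4], 'conf': 0.79} [0.063241   0.04031217 0.09      ]
{'position': [275.3, 227.0], 'conf': 0.95} [-0.07245055  0.00677202  0.07      ]
delta to fix(-.11,0) [-0.03219228  0.16700721 -0.08666502] [-7.27649337e-04  6.70051235e-01  7.42314497e-01 -2.83842371e-05]
```

View pics/s3.png

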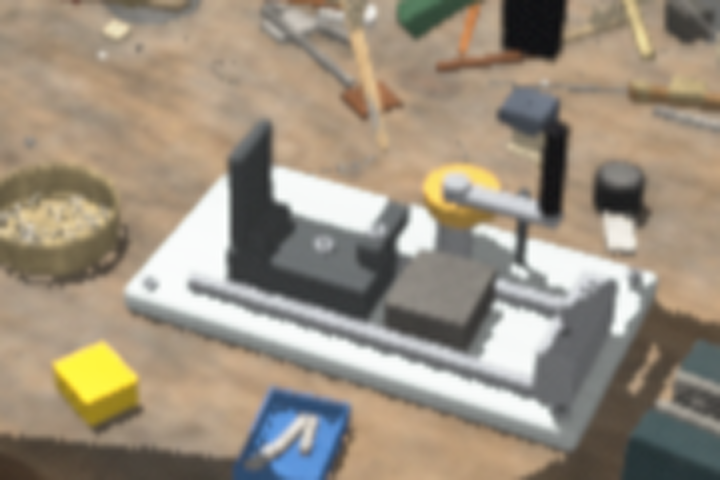

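The handle is at the low point at (555,165) in the crop, the slide is still back at about 0, and the block is untouched. Next I'll go behind the thumb plate.

Request:
{"op": "carry_out", "data": {
  "deltas": [
    [0,[0.74,-0.085,0],0],
    [0,[0.74,-0.085,0],0],
    [0,[0.74,-0.085,0],0],
    [0,[0.74,-0.085,0],0],
    [0,[0.74,-0.085,0],0],
    [0,[0.74,-0.085,0],0],
    [0,[0.74,-0.085,0],0],
    [0,[0,0,0],0],
    [0,[0,0,0],0]
  ]
}}

```text
time_s: 10.7
tool_pos: [0.4422, -0.1685, 0.1578]
ee_rot: [0.0, 0.67, 0.742, 0.0]
contact_force: [-0.3, -0.4, -0.1]
finger_gap: 0.0007
```

Request:
{"op": "carry_out", "data": {
  "deltas": [
    [0,[0,0,0.7],0],
    [0,[0,0,0.7],0],
    [0,[0,0,0.7],0],
    [0,[0,0,0.7],0],
    [0,[0,0,0.6],0],
    [0,[0,0,0],0],
    [0,[0,0,0],0]
  ]
}}

```text
time_s: 11.58
tool_pos: [0.4422, -0.1689, 0.056]
ee_rot: [0.0, 0.67, 0.742, 0.0]
contact_force: [-0.6, -0.1, 0.5]
finger_gap: 0.0003
```

```bash
python3 st.py; python3 - <<'E'
from h import *
i=imaging.get_image("scene")
cv2.imwrite("pics/s4.png",cv2.resize(i[170:310,205:395],None,fx=4,fy=4,interpolation=cv2.INTER_CUBIC))
E
```

```text
[-0.09528422 -0.00270307  0.05603666] [-0.55780822 -0.12729176  0.49319307]
theta by tool 0.016656705012634054
pivot-rel radial,tang [-0.11244066 -0.05158303]
```

View pics/s4.png

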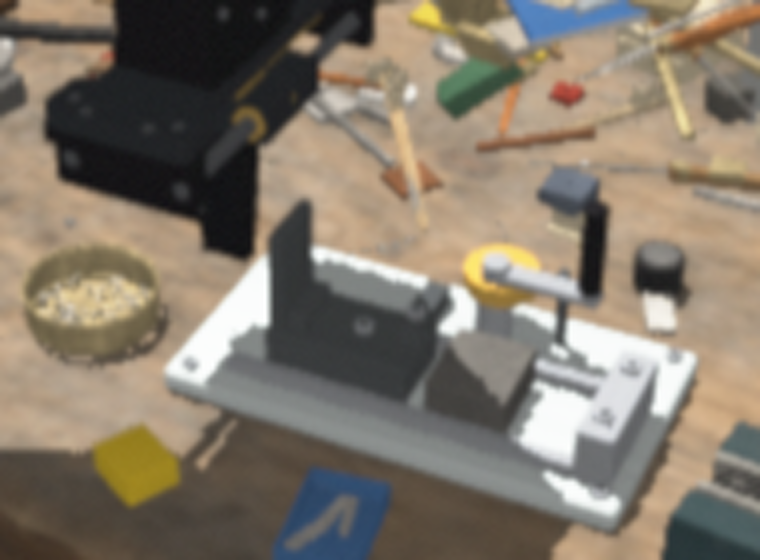

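The finger at (230,240) is behind the thumb plate at (290,270) and clear of the tin. Now I'll push the slide.

Request:
{"op": "carry_out", "data": {
  "deltas": [
    [0,[-0.2,0,0],0],
    [0,[-0.15,0,0],0],
    [0,[-0.15,0,0],0],
    [0,[-0.15,0,0],0],
    [0,[-0.15,0,0],0],
    [0,[-0.15,0,0],0],
    [0,[-0.15,0,0],0],
    [0,[-0.15,0,0],0],
    [0,[-0.15,0,0],0],
    [0,[-0.15,0,0],0],
    [0,[-0.15,0,0],0],
    [0,[-0.15,0,0],0]
  ]
}}

```text
time_s: 13.12
tool_pos: [0.4476, -0.224, 0.0556]
ee_rot: [0.0, 0.67, 0.742, -0.0]
contact_force: [2.4, 4.3, 0.8]
finger_gap: 0.0005
```

```bash
python3 st.py
```

```text
[-0.03996773 -0.00384895  0.05558806] [2.38735137 4.34868074 0.81696412]
theta by tool 0.016243367355925686
pivot-rel radial,tang [-0.05713416 -0.05178379]
```

Request:
{"op": "carry_out", "data": {
  "deltas": [
    [0,[-0.08,0,0],0],
    [0,[-0.06,0,0],0],
    [0,[-0.05,0,0],0],
    [0,[-0.05,0,0],0],
    [0,[0,0,0],0]
  ]
}}

```text
time_s: 13.75
tool_pos: [0.4481, -0.23, 0.0556]
ee_rot: [-0.001, 0.67, 0.742, 0.0]
contact_force: [3.4, 10.4, 2.6]
finger_gap: 0.0006
```

```bash
python3 st.py
```

```text
[-0.03391246 -0.0040304   0.05560091] [ 3.3693184  10.43033788  2.58043908]
theta by tool 0.01621282669252544
pivot-rel radial,tang [-0.05107833 -0.0518653 ]
```

Request:
{"op": "carry_out", "data": {
  "deltas": [
    [0,[-0.06,0,0],0],
    [0,[-0.06,0,0],0],
    [0,[0,0,0],0]
  ]
}}

```text
time_s: 14.12
tool_pos: [0.4479, -0.2302, 0.0557]
ee_rot: [-0.003, 0.67, 0.742, 0.001]
contact_force: [9.7, 36.6, 10.6]
finger_gap: 0.0005
```

```bash
python3 st.py
```

```text
[-0.03370257 -0.00419692  0.05568352] [ 9.69301959 36.57827201 10.62922605]
theta by tool 0.016093488964801006
pivot-rel radial,tang [-0.05087197 -0.05202233]
```

The slide is hard against the stop: 37 N with 0.2 mm of motion. I'll retreat and check.

Request:
{"op": "carry_out", "data": {
  "deltas": [
    [0,[0.3,0,0],0],
    [0,[0.4,0,0],0],
    [0,[0,0,-0.7],0],
    [0,[0,0,-0.8],0],
    [0,[0,0,-0.8],0],
    [0,[0,0,-0.8],0],
    [0,[0.8,0,-0.3],0],
    [0,[0,0,0],0],
    [0,[0,0,0],0]
  ]
}}

```text
time_s: 15.25
tool_pos: [0.444, -0.1899, 0.1574]
ee_rot: [0.0, 0.67, 0.742, -0.0]
contact_force: [0.2, -0.3, -0.5]
finger_gap: 0.0003
```

```bash
python3 - <<'E'
from h import *
p=np.load("p.npy")
I={c:imaging.get_image(c) for c in P}
for n,z in(("cam_grip",.09),("thumb_plate",.07),("block",.012)):
  for c in P:
    for u in pinpoint(n,c)[:3]:print(n,c,round(u["conf"],2),F(p,atz(c,u["position"],z)))
a=cv2.resize(I["scene"][205:305,220:400],None,fx=4,fy=4,interpolation=cv2.INTER_CUBIC)
cv2.imwrite("pics/s5.png",a)
E
```

```text
cam_grip scene 0.85 [0.0654952  0.04651455 0.09      ]
cam_grip top 0.58 [0.06558428 0.04109211 0.09      ]
cam_grip top 0.39 [ 0.00030731 -0.08757022  0.09      ]
thumb_plate scene 0.81 [-0.02679974  0.00383805  0.07      ]
block scene 0.84 [-0.26933706 -0.01156713  0.012     ]
block scene 0.71 [0.172834   0.07548842 0.012     ]
block scene 0.67 [-0.08170284 -0.11275455  0.012     ]
block top 0.63 [-0.28125511  0.00390135  0.012     ]
block top 0.62 [0.18161927 0.07529604 0.012     ]
block top 0.6 [ 0.06799675 -0.00047494  0.012     ]
```

View pics/s5.png

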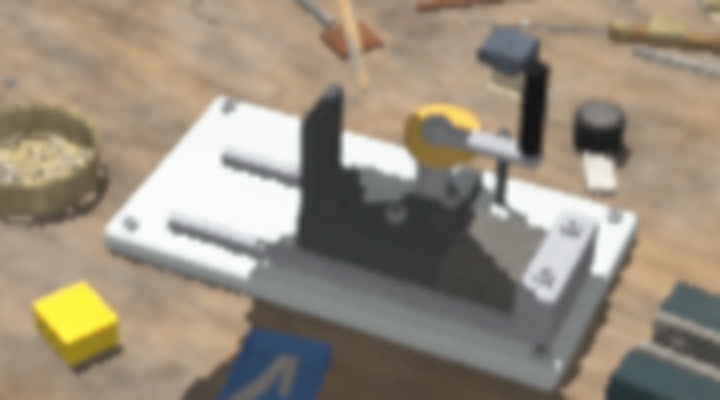

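The picture shows the block (490,255) tight between the slide and the end stop (555,260), with the lever still on its pin (500,165). I'll hand it in.

```bash
python3 -c "
from station import robot;print(robot.sign_off())"
```

```text
the job is handed in; nothing more can be done
None
```

I turned the cam to its low point first. Then I pushed the slide by its thumb plate until the block was home against the end stop, backed off and handed the job in at about 15.5 s. The hand-in reports no verdict.

- **Cam:** the force rose to about 33 N with almost no further motion, so the lever was on its stop pin. The last pictures put the handle at fixture (65, 41–47) mm; the low point is (63, 47).
- **Slide:** the force rose to about 38 N with 0.2 mm of motion. By the fingers the thumb plate's rear face ended at about x = -23.7 mm, against -23 mm for home.
- **Block:** the network placed it at x = 68 mm (home is 66), and the picture shows it tight between slide and end stop.
- **Other things:** the tin, tray and loupe looked unmoved, though I did not re-measure them. The gripper was clear of everything before hand-in.

One check disagreed: the network put the thumb plate at x = -26.8 mm, about 3 mm short of the finger measurement. Taken alone, that would be outside the 2.5 mm tolerance. I trusted the contact force and finger position, because this network had been several millimetres off on other points. It did not find the block in the scene view, only in the top view; its other block detections were look-alikes elsewhere on the bench.

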